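# Clear the sprung V-rest and hold a lens barrel pressed into it

### The arm

A 6-joint arm with a two-finger parallel gripper is mounted at the origin on a cart in front of the work surface, level with it; the furniture and walls round the work are solid. World frame = base frame: x ahead of the robot, y to its left, z up, the work surface at z = 0. Lengths are in m, angles in rad, forces in N, time in s.
With the tool pointing down it reaches from about 0.35 to 0.925 m from the base axis. Payload 6.4 kg.
Tool frame: the origin (TCP) lies at the very end of the fingers, on their centre line; the grasp point (between the pads) lies 19 mm behind it (pinch_z is the distance from the TCP to the grasp point, in m); z points along the fingers, y is the line along which they close (so a half turn about z gives the same grasp; the last joint's range is limited). The gripper opens to 85 mm and grips with 20 to 120 N. Pads are 22 mm wide; open, the fingers measure 114 mm over their backs; the gripper's body (76 mm by 85 mm) begins 54 mm behind the grasp point. The pads swing forward as they close: fully open they stand 13 mm farther back than shut.
Start: joints at [-1.513, 0.245, 1.558, -0, 1.339, -0.174], TCP at [0.149, -0.633, 0.21] pointing down, gripper open.
Joint ranges: [-3.13, 3.13], [-1.02, 2.26], [0.13, 2.54], [-0.95, 4.09], [0.21, 2.88], [-2.74, 2.74]. Speed limits (rad/s): [2.57, 2.57, 3.14, 3.14, 3.14, 3.14].

### API

Orientations are given as a 3x3 rotation matrix whose columns are the frame's x, y, z axes.
In Python, from workcell import * gives the robot as it stands. Calls block until the motion is done:
- goto(position, orientation): joint-space move of the TCP to a pose.
- line_to(position, ori=None, vel=0.15, stop_force=None): straight line of the TCP; ori=None keeps the orientation; vel is the mean speed in m/s. With stop_force (N) it stops when the force on the tool has changed by that much, and returns True; else False.
- move_joints(angles): joint-space move.
- grip(opening, grasp_force=None): finger opening in m; grasp_force is the grip in N (None keeps the last); returns when the fingers have stopped.
- dwell(seconds).
- solve_ik(position, orientation): joint angles nearest the present ones, or None.
- read_state(): the state.
- snapshot(name): name is "side" or "top"; returns (picture, depth): 384x512x3 uint8, red, green, blue; 384x512 float32, m along the optical axis (not along the pixel's ray), 0 where there is no reading.
- get_calibration(name): a dict with "fx", "fy", "cx", "cy" (pixels), "R" (3x3) and "t" (3): a world point X has camera coordinates R X + t. Camera axes: x right, y down, z forward; pixel columns grow to the right and rows downward; lengths in m; the calibration is good to about 2 mm. A picture is of the moment at which its call begins. get_calibration takes no time and is no camera call.
A pose or a line that the arm cannot do raises Unreachable and nothing moves.
- finish_job(): hands the job in; it is judged then, once.
The state is a dict: "time": time; "q": joint angles; "joint_velocities": joint speeds; "effort": joint torques, N m; "eef_pos": TCP position; "tcp_rot": TCP orientation; "ft_force": force on the tool from outside, world axes, zero at the start; "moment": the same for the moment, N m; "gripper_width": finger opening in m; "finger_force": force on a finger pad.
Only numpy, scipy, OpenCV 4.12 (cv2) and the standard library are available. Lean on these libraries where they do the work, as an engineer would, in place of code of your own. Each camera call takes 0.05 s, during which the arm holds its last target. There are 200 camera calls.

### The job

The setting roll is still lying in the sprung V-rest: put it back into its own slot of the storage rack first, the one that fits its diameter. Then take the lens barrel (it holds glass: do not drop it) from its wooden rest, seat it lengthwise and centred in the V-rest, and with the gripper hold it pressed down gently, so that the sprung V sinks about 5 mm (not to its stop) and the barrel bears firmly on both flanks. The program finishes while still holding it pressed like that; do not let up, and leave the small roll, the jar, the loupe and the tin alone.

Things in the scene. Friction and masses are not known exactly. Their poses are not given: they have to be found in the camera images.
- setting_roll: plain solid steel cylinder, diameter 20, 100 long, about 0.15 kg, lying in the V-rest at the start. Origin on its axis at mid-length, x along its axis (it is symmetric; it may roll about x).
- lens_barrel: aluminium lens barrel, plain cylinder of diameter 30, 100 long, about 0.12 kg, with two fine grooves and a dark glass lens at each end, lying in the wooden barrel rest at the start. Origin on its axis at mid-length, x along its axis (symmetric; it may roll about x).
- v_rest: fixed foot of the V-rest, a grey steel block 120 x 70 x 28 high; origin at the centre of its underside on the bench, x along the V groove, z up. On it rides the sprung stage: an aluminium plate 104 x 58, top 48 above the bench, that carries two 90-degree steel V supports in line. At the start the setting roll lies in the V, its axis 78 above the bench.
- v_seat (a point): where the centre of the lens barrel is when seated centred in the V: over the middle of the V-rest, 85.2 above the bench with the spring up; it sinks with the stage. Axes as the V-rest's.
- v_stage (a joint): how far the sprung V stage has been pressed straight down, m: 0 up, 0.010 on its stop. The spring holds it up against the weight of either part; pushing it down takes about 4 N to start, then 1.5 N per mm.
- flank_left: the two 45-degree faces on the V-rest's +y side, fixed to the stage. The V supports are 18 long each, centred 35 before and behind the middle: 52 is open between them for the fingers, down to the stage plate. Bottom line of the V 64 above the bench, tops of its arms 84, mouth 40 wide, 51 over all. Origin as the V-rest's (sinks with the stage).
- flank_right: the same two faces on the -y side of the V; each flank touches a seated barrel along one line. Pressed from above by the closed fingertips at mid-length the barrel centres itself on both flanks; pressed while gripped stiffly across, even half a millimetre off-centre, it bears on one flank only. Origin as the V-rest's (sinks with the stage).
- rack: fixed wooden base plate of the storage rack, 110 x 196 x 8; origin at the centre of its underside. Three saddles stand on it side by side along its y, 58 apart, in any order: each a pair of U-notched end plates 12 thick, centred 36 before and behind the saddle's middle, 60 open between them for the fingers down to the plate. Notch floors are 24 above the bench.
- medium_slot: saddle with notches 24 wide, 15 deep, tops 39 above the bench: the setting roll's own slot. Origin at the middle of its underside (8 above the bench), x along the slot.
- medium_seat (a point): where the centre of the setting roll is when it lies home in the medium slot: 34 above the bench. Axes as the slot's.
- narrow_slot: saddle with notches 16 wide, tops 34 above the bench, which holds the small roll. Origin and axes as for the medium slot.
- wide_slot: empty saddle with notches 34 wide, tops 46.5 above the bench (its roll is not here). Origin and axes as for the medium slot.
- barrel_rest: fixed dark wooden plate 104 x 60 x 6 with four low cork chocks, two near each end (tops 15 above the bench, 62 open between the two ends). The barrel lies along its x, barrel axis 21 above the bench. Origin at the centre of its underside.
- small_roll: steel cylinder, diameter 13, 100 long, lying in the narrow slot; leave alone. Origin on its axis.
- paste_jar: jar 68 across, 90 high, on the bench; leave alone. Origin under its centre.
- loupe: black eye loupe 30 across, 26 high; leave alone. Origin under its centre.
- findings_tin: round flat tin 67 across, 22 high; leave alone. Origin under its centre.

How it is judged:
By the outcome, as a careful person would: the job done as asked, in the order asked, and still so for the second after the job is handed in, while the arm keeps its last pose, push and grip.
It also fails if it takes over 64 s, if anything falls off the work surface, if the arm or the gripper's body presses on something with over 40 N, if the wrist force passes 120 N, or if a joint passes its speed limit or range.

## Working session

There is one attempt and no reset: what is moved stays moved. The work goes in short steps, each a Python script; the robot and the scene stay as the last script left them, time stands still between calls to the robot, and variables do not carry over. Pictures are saved under pics/ and viewed, at most 10 in all, crops included, and the job is handed in when it is done.

```bash
mkdir -p pics
cat > h.py <<'E'
import numpy as np, cv2
from workcell import *
def world(name,depth):
    c=get_calibration(name); v,u=np.mgrid[:384,:512]
    P=np.stack([(u-c["cx"])/c["fx"]*depth,(v-c["cy"])/c["fy"]*depth,depth],-1)
    W=(P-np.array(c["t"]))@np.array(c["R"]); W[depth<=0]=np.nan
    return W
E
python3 - <<'E'
from h import *
for n in("top","side"):
    p,d=snapshot(n); cv2.imwrite(f"pics/{n}0.png",p[...,::-1]); np.savez(f"{n}0.npz",p=p,W=world(n,d))
    c=get_calibration(n); print(n,np.round(-np.array(c["R"]).T@c["t"],3),c["fx"])
E
```

```text
top [0.478 0.005 1.375] 447.551361018542
side [ 1.274 -0.15   0.745] 440.1731697879729
```

View pics/top0.png

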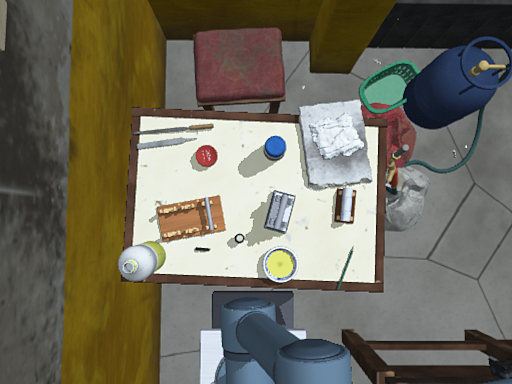

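View pics/side0.png

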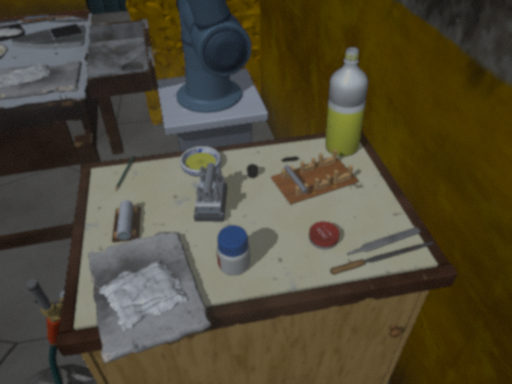

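Top view: rack at (190,217) with the small roll in its right-hand saddle (212,213), V-rest with the roll at (280,212), barrel rest at (345,205), jar (275,147), tin (206,155), loupe (239,238), plus a bowl (280,264) and a tall bottle (140,260). Next I'll measure from depth.

Run:
```python
from h import *
a=np.load("top0.npz"); p,W=a["p"],a["W"]
def crop(u0,u1,v0,v1): return p[v0:v1,u0:u1,::-1]
A=cv2.resize(crop(150,232,188,248),(656,480),interpolation=cv2.INTER_CUBIC); cv2.imwrite("pics/rack.png",A)
def rect(n,u0,u1,v0,v1,lo,hi):
    w=W[v0:v1,u0:u1].reshape(-1,3); w=w[(w[:,2]>lo)&(w[:,2]<hi)]
    r=cv2.minAreaRect((w[:,:2]*1000).astype(np.float32)); print(n,len(w),np.round(r,1) if 0 else r,w[:,:2].mean(0).round(4), "zmax",w[:,2].max().round(4))
    return w
rect("rack plate",150,232,188,248,.004,.013)
rect("rack all",150,232,188,248,.004,.06)
rect("rack tall",150,232,188,248,.0425,.06)
rect("rack med",150,232,188,248,.0362,.0415)
rect("vrest foot",255,305,182,240,.02,.034)
rect("vrest all",255,305,182,240,.02,.12)
rect("stage",255,305,182,240,.043,.053)
rect("v",255,305,182,240,.07,.12)
rect("roll",255,305,182,240,.0855,.12)
rect("brest",328,360,180,228,.003,.06)
rect("barrel",328,360,180,228,.022,.06)
rect("barreltop",328,360,180,228,.032,.06)
print("bench z",np.nanmedian(W[160:180,220:250,2]))
```

```text
rack plate 1968 ((488.47613525390625, 192.92724609375), (179.83905029296875, 248.388916015625), 0.44589823484420776) [0.4857 0.1906] zmax 0.013
rack all 2615 ((488.47613525390625, 192.92724609375), (179.83905029296875, 248.388916015625), 0.44589823484420776) [0.4854 0.1907] zmax 0.0586
rack tall 61 ((479.08563232421875, 222.55938720703125), (99.7773666381836, 196.61785888671875), 24.48259925842285) [0.4618 0.2445] zmax 0.0586
rack med 120 ((475.0640869140625, 211.47451782226562), (98.21624755859375, 199.65753173828125), 17.475852966308594) [0.4952 0.1592] zmax 0.0413
vrest foot 140 ((507.4057312011719, -78.53565979003906), (69.55783081054688, 119.09010314941406), 75.3208999633789) [ 0.5069 -0.0704] zmax 0.0323
vrest all 824 ((507.4057312011719, -78.53565979003906), (69.55783081054688, 119.09010314941406), 75.3208999633789) [ 0.5068 -0.0762] zmax 0.0941
stage 278 ((507.7467041015625, -78.89641571044922), (58.05812454223633, 104.03947448730469), 75.50518798828125) [ 0.5076 -0.0768] zmax 0.0529
v 368 ((506.0184326171875, -78.45614624023438), (49.88823699951172, 99.24937438964844), 75.23074340820312) [ 0.5064 -0.0782] zmax 0.0941
roll 170 ((506.1846618652344, -77.44524383544922), (44.08964538574219, 99.08672332763672), 74.99083709716797) [ 0.5043 -0.0779] zmax 0.0941
brest 975 ((534.0972900390625, -274.9272155761719), (143.30239868164062, 99.11367797851562), 0.36468976736068726) [ 0.5393 -0.2745] zmax 0.0427
barrel 346 ((542.9046020507812, -272.80389404296875), (124.39448547363281, 94.76739501953125), 0.4675663709640503) [ 0.5335 -0.2787] zmax 0.0427
barreltop 218 ((530.784912109375, -279.5277404785156), (24.711471557617188, 100.13358306884766), 84.21923065185547) [ 0.5317 -0.2801] zmax 0.0427
bench z 0.0009478243214973654
```

View pics/rack.png

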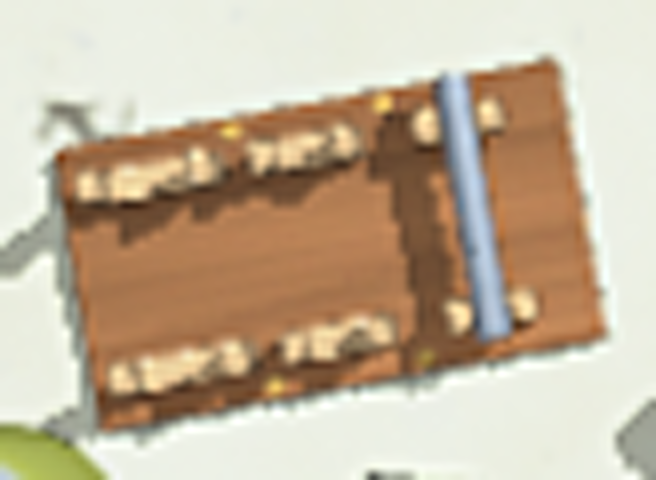

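The close-up shows, from left to right, the wide pair, the medium pair (middle, at crop ≈(340,245)) and the narrow pair holding the small roll. Now for precise fits.

```bash
cat >> h.py <<'E'
def onplane(name,uv,z):
    c=get_calibration(name); R=np.array(c["R"]); t=np.array(c["t"]); uv=np.atleast_2d(uv).astype(float)
    r=np.c_[(uv[:,0]-c["cx"])/c["fx"],(uv[:,1]-c["cy"])/c["fy"],np.ones(len(uv))]@R; C=-R.T@t
    return (C+r*((z-C[2])/r[:,2])[:,None])[:,:2]
def axisfit(w):
    m=w.mean(0); d=np.linalg.svd(w-m,full_matrices=0)[2][0]; d*=np.sign(d[0]); s=(w-m)@d
    return m+d*(s.max()+s.min())/2, np.degrees(np.arctan2(d[1],d[0])), s.max()-s.min()
def rot(deg):
    c,s=np.cos(np.radians(deg)),np.sin(np.radians(deg)); return np.array([[c,s,0],[s,-c,0],[0,0,-1]])
E
python3 - <<'E'
from h import *
for n,boxes in(("top",dict(rack=(150,232,188,248),v=(255,305,182,240),b=(328,360,180,228))),("side",dict(rack=(265,365,150,205),v=(190,230,160,225),b=(108,142,198,244)))):
    a=np.load(n+"0.npz"); p,W=a["p"],a["W"]; hsv=cv2.cvtColor(p,cv2.COLOR_RGB2HSV).astype(int)
    for k,(u0,u1,v0,v1) in boxes.items():
        m=np.zeros((384,512),bool); m[v0:v1,u0:u1]=1; z=W[...,2]
        if k=="rack":
            br=m&(hsv[...,1]>110)&(hsv[...,0]<16)&(z>.003)&(z<.014); vu=np.argwhere(br)
            w=onplane(n,vu[:,::-1],.008)*1000; print(n,"rack",br.sum(),cv2.minAreaRect(w.astype(np.float32)))
            for nm,lo,hi in(("med",.036,.0415),("tall",.0435,.05)):
                q=W[m&(z>lo)&(z<hi)][:,:2]; print(nm,len(q),q.mean(0))
        elif k=="v":
            for nm,lo,hi in(("foot",.0,.034),("stage",.045,.052)):
              q=W[m&(z>(lo or .024))&(z<hi)]; print(n,nm,cv2.minAreaRect((q[:,:2]*1000).astype(np.float32)))
            q=W[m&(z>.0855)&(z<.095)]; print("roll",axisfit(q[:,:2]),np.percentile(q[:,2],[10,50,90]))
        else:
            q=W[m&(z>.0315)&(z<.045)]; print(n,"barrel",axisfit(q[:,:2]),np.percentile(q[:,2],[10,50,90]))
W=np.load("top0.npz")["W"]
for nm,(u0,u1,v0,v1) in dict(bottle=(115,168,238,283),bowl=(262,300,245,283),jar=(262,288,134,160)).items():
    w=W[v0:v1,u0:u1].reshape(-1,3); w=w[w[:,2]>.03]; print(nm,w.min(0),w.max(0))
E
```

```text
top rack 1548 ((486.34051513671875, 191.193359375), (106.66551208496094, 192.56141662597656), 10.776525497436523)
med 126 [0.49332376 0.1588357 ]
tall 44 [0.46522171 0.24330311]
top foot ((507.64556884765625, -79.01060485839844), (66.00045776367188, 115.70116424560547), 74.0929946899414)
top stage ((507.7467041015625, -78.89641571044922), (58.05812454223633, 104.03947448730469), 75.50518798828125)
roll (array([ 0.50593446, -0.07835296]), np.float64(-15.134181438061457), np.float64(0.09909313600657302)) [0.08617605 0.08809062 0.09104693]
top barrel (array([ 0.53072048, -0.28001537]), np.float64(-5.5850294746897875), np.float64(0.10011470145939559)) [0.03257483 0.03500372 0.03876839]
side rack 1246 ((492.35992431640625, 192.42076110839844), (104.13069915771484, 191.97291564941406), 9.543339729309082)
med 110 [0.49237013 0.18797659]
tall 34 [0.4901907  0.25235518]
side foot ((511.2169494628906, -79.28602600097656), (59.931785583496094, 107.24272918701172), 74.76820373535156)
side stage ((510.47174072265625, -77.11802673339844), (57.983612060546875, 102.79524230957031), 75.01400756835938)
roll (array([ 0.50840882, -0.07636824]), np.float64(-14.937763768564382), np.float64(0.10131062561941713)) [0.08589416 0.08686903 0.08832424]
side barrel (array([ 0.53208221, -0.27836837]), np.float64(-5.132770823404994), np.float64(0.10074952600373673)) [0.03214931 0.0336782  0.03561183]
bottle [0.32227205 0.25860935 0.03019746] [0.41586371 0.34828124 0.28642379]
bowl [ 0.32846085 -0.12718062  0.03137867] [ 0.32846085 -0.12718062  0.03137867]
jar [ 0.66374444 -0.09509376  0.03411728] [ 0.72653491 -0.02911221  0.09846468]
```

Run:
```python
from h import *
R=rot(-15)
grip(.05,40)
goto([.507,-.0775,.16],R); print(read_state()["q"])
print(line_to([.507,-.0775,.062],vel=.1,stop_force=12))
grip(.0,40); s=read_state(); print(s["gripper_width"],s["finger_force"],s["ft_force"],s["eef_pos"],s["time"])
line_to([.507,-.0775,.16],vel=.1); s=read_state(); print(s["gripper_width"],s["eef_pos"],s["ft_force"])
goto([.488,.191,.13],rot(10.2)); s=read_state(); print(s["gripper_width"],s["eef_pos"],s["q"],s["time"])
for n in("top","side"):
    p,d=snapshot(n); cv2.imwrite(f"pics/{n}1.png",p[...,::-1]); np.savez(f"{n}1.npz",p=p,W=world(n,d))
a=cv2.imread("pics/top1.png")[180:255,140:240]; b=cv2.imread("pics/side1.png")[110:215,250:390]
cv2.imwrite("pics/both1.png",np.hstack([cv2.resize(a,(400,300),interpolation=2),cv2.resize(b,(400,300),interpolation=2)]))
```

```text
[-3.74049219e-01 -2.64092847e-02  1.94720819e+00 -1.10688579e-04
  1.22051157e+00  1.45942423e+00]
False
0.01160897978338647 31.002872586250305 [-0.95800467  0.86496358  2.33735281] [ 0.50736273 -0.07762319  0.06247726] 4.475
-0.00016983242224500523 [ 0.50640175 -0.0772938   0.15909551] [-1.03360559 -0.86210474 -0.11011733]
-0.0001843203660659336 [0.48836988 0.19028782 0.13004535] [ 1.55237748e-01  3.91428240e-02  1.94102918e+00 -4.33764177e-04
  1.16127284e+00  1.54923726e+00] 6.6583
```

View pics/both1.png

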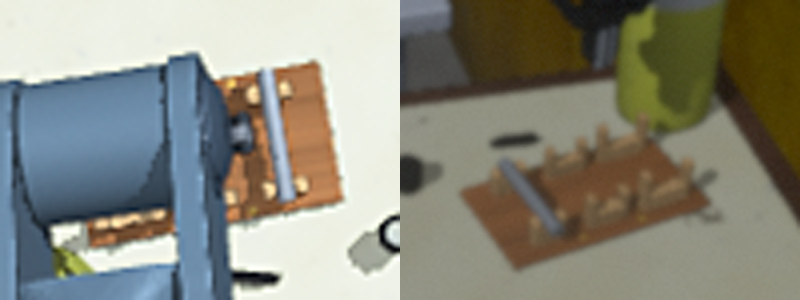

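The grasp slipped: the fingers closed empty. I'll check where the roll is now.

Run:
```python
from h import *
a=cv2.imread("pics/top1.png")[175:245,240:320]; b=cv2.imread("pics/side1.png")[155:230,170:250]
cv2.imwrite("pics/both2.png",np.hstack([cv2.resize(a,(400,350),interpolation=2),cv2.resize(b,(400,350),interpolation=2)]))
for n,(u0,u1,v0,v1) in (("top",(255,305,182,240)),("side",(190,230,160,225))):
  for k in "01":
    W=np.load(n+k+".npz")["W"][v0:v1,u0:u1].reshape(-1,3)
    q=W[(W[:,2]>.0855)&(W[:,2]<.1)]; print(n,k,len(q),axisfit(q[:,:2]),np.percentile(q[:,2],[50,90]))
    q=W[(W[:,2]>.044)&(W[:,2]<.053)]; print("stage z",np.median(q[:,2]))
```

```text
top 0 170 (array([ 0.50593446, -0.07835296]), np.float64(-15.134181438061457), np.float64(0.09909313600657302)) [0.08809062 0.09104693]
stage z 0.04890560584486938
top 1 178 (array([ 0.50597321, -0.07779756]), np.float64(-15.209189191406068), np.float64(0.09889308558756968)) [0.08822883 0.09132208]
stage z 0.04881583912487639
side 0 115 (array([ 0.50840882, -0.07636824]), np.float64(-14.937763768564382), np.float64(0.10131062561941713)) [0.08686903 0.08832424]
stage z 0.04716020536986718
side 1 123 (array([ 0.50820903, -0.07627124]), np.float64(-15.509961670913784), np.float64(0.10027232591840135)) [0.08681725 0.08807175]
stage z 0.04719090394895055
```

View pics/both2.png

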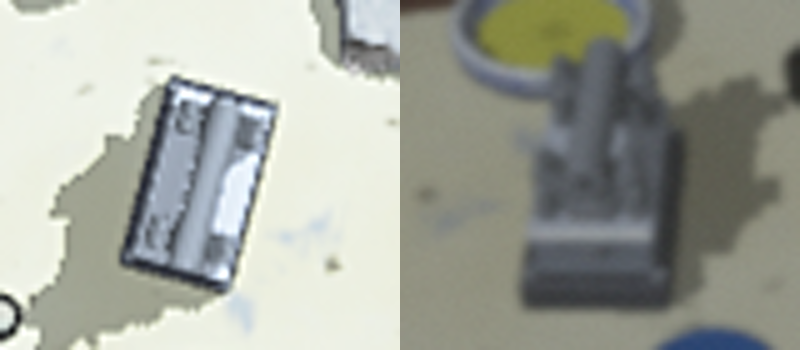

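The roll is undisturbed in the V. I'll retry a little lower and watch the grip values before lifting.

Run:
```python
from h import *
R=rot(-15)
def st(l):
    s=read_state(); print(l,round(s["time"],2),"w",round(s["gripper_width"],4),"ff",np.round(s["finger_force"],1),"ft",np.round(s["ft_force"],1),"p",np.round(s["eef_pos"],4))
grip(.05,40); st("open")
goto([.507,-.0775,.14],R); print(np.round(read_state()["tcp_rot"],3)); st("above")
print(line_to([.507,-.0775,.0565],vel=.1,stop_force=12)); st("down")
for w in(.03,.024,.020,.016): grip(w,40); st(w)
dwell(.3); st("dw")
p,d=snapshot("side"); cv2.imwrite("pics/s3.png",cv2.resize(p[90:230,150:290,::-1],(560,560),interpolation=2))
```

```text
open 7.29 w 0.0504 ff 0.0 ft [ 0.1 -0.5  0. ] p [0.488 0.191 0.13 ]
[[ 0.966 -0.258 -0.   ]
 [-0.258 -0.966  0.001]
 [-0.    -0.    -1.   ]]
above 8.34 w 0.0501 ff 0.0 ft [-0.1  1.2  0.1] p [ 0.507  -0.0766  0.1399]
False
down 9.32 w 0.0502 ff 0.0 ft [-0.3 -0.5  0.8] p [ 0.5076 -0.0777  0.0572]
0.03 9.66 w 0.0298 ff 0.0 ft [-0.3  0.4  0.6] p [ 0.5072 -0.0776  0.0568]
0.024 9.89 w 0.0238 ff 0.0 ft [-0.3  0.5 -1. ] p [ 0.507  -0.0775  0.0565]
0.02 10.11 w 0.0199 ff 0.1 ft [ 0.1 -0.1  0.4] p [ 0.507  -0.0775  0.0565]
0.016 10.32 w 0.0176 ff 39.0 ft [-1.8  0.6  3.2] p [ 0.507  -0.0775  0.0567]
dw 10.62 w 0.0177 ff 39.0 ft [-2.4  0.8  3.4] p [ 0.507  -0.0775  0.0566]
```

View pics/s3.png

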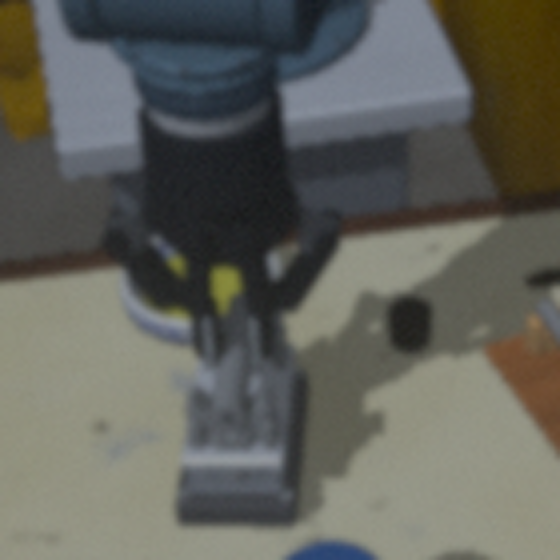

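The fingers straddle the roll properly at mid-length, but the width (17.7 mm, where 20 is expected) suggests the pads meet it above its axis. I'll go lower, to just above the stage plate.

```bash
cat >> h.py <<'E'
def st(l):
    s=read_state(); print(l,round(s["time"],2),"w",round(s["gripper_width"],4),"ff",np.round(s["finger_force"],1),"ft",np.round(s["ft_force"],1),"p",np.round(s["eef_pos"],4)); return s
E
python3 - <<'E'
from h import *
grip(.03); print(line_to([.507,-.0775,.051],vel=.05,stop_force=6)); st("down")
grip(.012,50); st("grip"); dwell(.2); st("dw")
line_to([.507,-.0775,.066],vel=.05); st("lift15"); dwell(.2); st("lift15")
p,d=snapshot("side"); cv2.imwrite("pics/s4.png",cv2.resize(p[90:230,150:290,::-1],(560,560),interpolation=2)); np.savez("s4.npz",p=p,W=world("side",d))
W=world("side",d)[155:225,190:235].reshape(-1,3); q=W[(W[:,2]>.044)&(W[:,2]<.053)]; print("stage",np.median(q[:,2]))
E
```

```text
False
down 11.21 w 0.0305 ff 0.0 ft [ 0.5 -0.  -0.1] p [ 0.5065 -0.0773  0.0503]
grip 11.46 w 0.0179 ff 48.8 ft [-0.9  0.7 -0.7] p [ 0.5069 -0.0775  0.0509]
dw 11.66 w 0.0181 ff 48.8 ft [-1.7 -0.7  0.5] p [ 0.5069 -0.0775  0.0509]
lift15 12.11 w 0.018 ff 48.9 ft [ 0.4  0.3 -1.5] p [ 0.5073 -0.0776  0.0665]
lift15 12.31 w 0.0178 ff 48.9 ft [ 0.6 -0.7 -1.5] p [ 0.5068 -0.0774  0.0657]
stage 0.04717229624090319
```

The roll is held (about 1.5 N of weight on the tool). I'll set it back, regrip a little higher so the fingertips clear the rack plate, and refine the slot position using the small roll and the saddles.

Run:
```python
from h import *
line_to([.507,-.0775,.051],vel=.06); grip(.03)
line_to([.507,-.0775,.0568],vel=.05); grip(.012,40); st("grip")
line_to([.507,-.0775,.15],vel=.12); st("lift")
R2=np.radians(10.2); ex=np.array([np.cos(R2),np.sin(R2)]); ey=np.array([-ex[1],ex[0]]); C=np.array([.488,.1915])
for n,(u0,u1,v0,v1) in (("top",(150,232,188,248)),("side",(265,365,150,205))):
    W=np.load(n+"0.npz")["W"][v0:v1,u0:u1].reshape(-1,3); W=W[W[:,2]>.018]; a=(W[:,:2]-C)@ex; b=(W[:,:2]-C)@ey
    k=(abs(b+.058)<.02)&(abs(a)<.028)&(W[:,2]>.026)&(W[:,2]<.042); print(n,"small roll",axisfit(W[k,:2])[:2],"lat",np.mean(b[k])*1000, "ends",a[(abs(b+.058)<.012)].min(),a[(abs(b+.058)<.012)].max())
    for lo,hi in((25,48),(-48,-25)):
        k=(a*1000>lo)&(a*1000<hi)&(abs(b)<.028); h=np.histogram(b[k]*1000,np.arange(-28,29,2))[0]; print("med b hist",h,"range",b[k].min(),b[k].max(),"a mean",a[k].mean())
        k=(a*1000>lo)&(a*1000<hi)&(b>.03)&(b<.09); print("wide range",b[k].min(),b[k].max(),"a",a[k].mean())
```

```text
grip 13.57 w 0.0172 ff 39.0 ft [-1.6  0.4  3.4] p [ 0.5072 -0.0775  0.0572]
lift 14.49 w 0.0169 ff 39.0 ft [-0.3 -0.3 -2.1] p [ 0.5062 -0.0772  0.1489]
top small roll (array([0.49833143, 0.13364098]), np.float64(10.973538684060577)) lat -58.778858633357544 ends -0.04817633497172326 0.052346848646217047
med b hist [0 0 0 1 5 4 1 3 1 3 3 2 4 1 3 4 1 3 2 4 5 3 1 3 0 0 0 0] range -0.02049507761195592 0.019507103761987565 a mean 0.03311179566425412
wide range 0.03239884149405472 0.08226523510549628 a 0.032428693725515455
med b hist [0 0 0 4 4 3 3 1 1 3 3 1 4 3 2 4 2 2 4 5 2 3 3 1 0 0 0 0] range -0.021103272218177108 0.01836349666859878 a mean -0.038610703310156216
wide range 0.032107653232819985 0.0811194577592783 a -0.03937514684047193
side small roll (array([0.49831118, 0.13316092]), np.float64(11.046455680304295)) lat -59.24377303364756 ends -0.04637342799445938 0.054715981072371224
med b hist [ 0  0  0  2 11 11  8  6  3  2  3  5  2  4  3  5  2  5  3  3  8 10  7  5
  2  2  0  0] range -0.020377886655582534 0.02229528957123435 a mean 0.037684803148468414
wide range 0.03306320767737569 0.08409028703231823 a 0.03728104483197933
med b hist [ 0  0  0  3 15  4  8  5  2  3  2  4  2  5  2  3  4  4  3  7 11  6  7  3
  3  0  0  0] range -0.0206079627637662 0.021204715466463825 a mean -0.03386085202132666
wide range 0.03155895206438258 0.08349330080247785 a -0.034410761244466744
```

Run:
```python
from h import *
x,y=.4876,.1907; R=rot(10.8)
goto([x,y,.09],R); line_to([x,y,.035],vel=.12); st("pre")
print(line_to([x,y,.0125],vel=.04,stop_force=5)); s=st("low")
p,d=snapshot("side"); cv2.imwrite("pics/s5.png",cv2.resize(p[110:215,250:390,::-1],(700,525),interpolation=2))
```

```text
pre 16.17 w 0.0178 ff 39.0 ft [-0.4  0.5 -1.8] p [0.4883 0.1903 0.0354]
True
low 16.71 w 0.0175 ff 40.0 ft [-0.8 -0.5  4.4] p [0.4871 0.1907 0.0131]
```

View pics/s5.png

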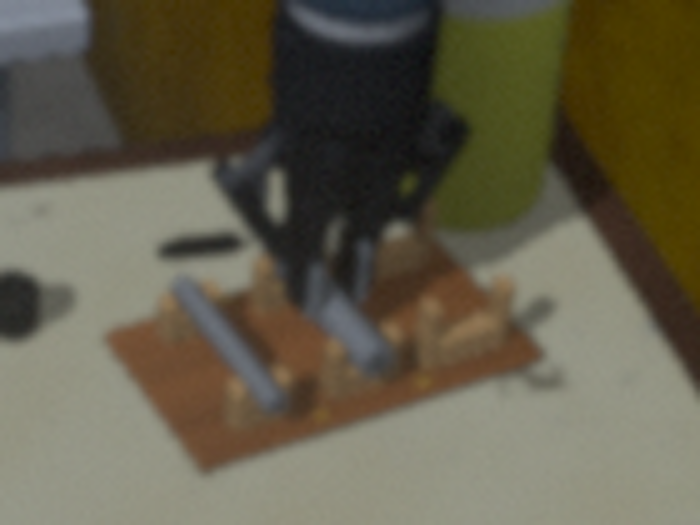

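The side view shows the roll lying in the middle (medium) saddle, near (355,340), with the stop at floor height. I'll release it, check it, then go to the barrel.

Run:
```python
from h import *
s=read_state(); x,y=.4876,.1907
grip(.034); line_to([x,y,.14],vel=.15); st("up")
bx,by=.5312,-.2795; R=rot(-5.4)
grip(.055,20); goto([bx,by,.12],R)
W=world("top",snapshot("top")[1])[188:248,150:232].reshape(-1,3)
th=np.radians(10.8); ex=np.array([np.cos(th),np.sin(th)]); ey=np.array([-ex[1],ex[0]]); a=(W[:,:2]-[x,y])@ex; b=(W[:,:2]-[x,y])@ey
k=(abs(b)<.009)&(abs(a)<.028)&(W[:,2]>.025); print("roll",k.sum(),axisfit(W[k,:2])[:2],"lat",b[k].mean(),"z",np.percentile(W[k,2],[50,95])); k=(abs(b)<.007)&(W[:,2]>.035); print("ends",a[k].min(),a[k].max())
line_to([bx,by,.03],vel=.12); grip(.042); st("pre")
print(line_to([bx,by,.0],vel=.02,stop_force=4)); st("touch")
```

```text
up 18.07 w 0.0341 ff 0.0 ft [-0.6 -0.4 -0.1] p [0.4868 0.1906 0.1388]
roll 110 (array([0.48770969, 0.18993333]), np.float64(11.062011931313974)) lat -0.0007750341094319646 z [0.04334162 0.04718802]
ends -0.05211375517619298 0.04786250646924739
pre 21.36 w 0.042 ff 0.0 ft [ 0.4 -0.6 -0.3] p [ 0.5316 -0.2798  0.0307]
False
touch 23.01 w 0.0418 ff 0.0 ft [ 0.2 -1.8 -0.2] p [ 5.313e-01 -2.796e-01  1.000e-04]
```

The roll is home (top about 44 mm, centred within 2 mm). With the fingers this far open the tips sit well behind the TCP, which explains the first slip. Now I'll grip the barrel low and gently, with a short test lift.

Run:
```python
from h import *
bx,by=.5312,-.2795
line_to([bx,by,.002],vel=.05); st("a")
grip(.022,25); st("grip"); dwell(.15); st("dw")
line_to([bx,by,.006],vel=.02); dwell(.2); st("lift4")
line_to([bx,by,.012],vel=.03); dwell(.2); st("lift10")
W=world("side",snapshot("side")[1])[195:244,108:142].reshape(-1,3); q=W[(W[:,2]>.036)&(W[:,2]<.06)]; print("barrel z",len(q),np.percentile(q[:,2],[50,90]),axisfit(q[:,:2]) if len(q)>5 else 0)
```

```text
a 23.26 w 0.0418 ff 0.0 ft [ 0.3  0.1 -0. ] p [ 0.5314 -0.2796  0.0023]
grip 23.53 w 0.0273 ff 24.4 ft [-1.1  0.2  3. ] p [ 0.5313 -0.2798  0.0023]
dw 23.68 w 0.0272 ff 24.5 ft [-1.2  0.5  4.4] p [ 0.5313 -0.2798  0.0023]
lift4 24.23 w 0.0271 ff 24.0 ft [-0.1 -0.  -1.1] p [ 0.5311 -0.2793  0.0058]
lift10 24.78 w 0.0272 ff 24.0 ft [-0.4 -0.1 -1.3] p [ 0.5311 -0.2794  0.0119]
barrel z 428 [0.04304169 0.05210805] (array([ 0.53223454, -0.27948955]), np.float64(-0.1633600400791991), np.float64(0.1028751956282401))
```

Run:
```python
from h import *
R=rot(-15); v=[.5090,-.0780]
line_to([.5312,-.2795,.12],vel=.12); st("up")
line_to([*v,.12],ori=R,vel=.12); st("over")
line_to([*v,.08],vel=.08)
dwell(.1); st("pre"); print(line_to([*v,.0655],vel=.02,stop_force=3)); st("seat")
W=world("side",snapshot("side")[1])[140:225,180:240].reshape(-1,3)
ex=np.array([np.cos(np.radians(15)),-np.sin(np.radians(15))]); ey=np.array([-ex[1],ex[0]]); a=(W[:,:2]-v)@ex; b=(W[:,:2]-v)@ey
k=(abs(b)<.012)&(W[:,2]>.09)&(W[:,2]<.106)&(a<.056)&(a>0); print("barrel near end",a[k].max(),"z",np.percentile(W[k,2],95),"lat",b[k].mean())
k=(abs(b)<.03)&(W[:,2]>.044)&(W[:,2]<.052); print("stage",a[k].max(),b[k].min(),b[k].max())
```

```text
up 25.88 w 0.0273 ff 24.0 ft [-0.7  0.3 -1.2] p [ 0.5306 -0.279   0.1189]
over 27.73 w 0.0272 ff 24.0 ft [ 0.1  0.4 -1. ] p [ 0.5091 -0.0784  0.12  ]
pre 28.48 w 0.0274 ff 24.0 ft [ 0.7 -0.1  0.2] p [ 0.5095 -0.0782  0.0806]
True
seat 29.13 w 0.0271 ff 25.2 ft [-0.3 -0.4  4.3] p [ 0.5087 -0.0779  0.0662]
barrel near end 0.05255602842131443 z 0.09992689021355265 lat 0.0009431112648162146
stage 0.05356338249538737 -0.027888696238818383 0.029970409115579084
```

Seated at the expected height. I'll release, back off for a clear look and check the centring.

Run:
```python
from h import *
v=np.array([.5087,-.0779])
grip(.045,25); st("open"); line_to([*v,.16],vel=.12); goto([.45,-.30,.18],rot(-15)); grip(0,25); st("away")
ex=np.array([np.cos(np.radians(15)),-np.sin(np.radians(15))]); ey=np.array([-ex[1],ex[0]])
for n,(u0,u1,v0,v1) in (("top",(250,310,175,245)),("side",(180,240,140,230))):
    p,d=snapshot(n); cv2.imwrite(f"pics/{n}6.png",cv2.resize(p[v0:v1,u0:u1,::-1],None,fx=5,fy=5,interpolation=2))
    W=world(n,d)[v0:v1,u0:u1].reshape(-1,3); a=(W[:,:2]-v)@ex; b=(W[:,:2]-v)@ey
    k=(W[:,2]>.0925)&(W[:,2]<.108)&(abs(b)<.02); c=axisfit(W[k,:2]); print(n,"barrel",c,"a",(c[0]-v)@ex,"b",(c[0]-v)@ey,"z95",np.percentile(W[k,2],90))
    k=(W[:,2]>.044)&(W[:,2]<.053)&(abs(b)<.033); r=cv2.minAreaRect((W[k,:2]*1000).astype(np.float32)); print("stage",r,"a",(np.array(r[0])/1000-v)@ex,"b",(np.array(r[0])/1000-v)@ey)
    k=(W[:,2]>.024)&(W[:,2]<.034); r=cv2.minAreaRect((W[k,:2]*1000).astype(np.float32)); print("foot",r,"a",(np.array(r[0])/1000-v)@ex)
a,b=cv2.imread("pics/top6.png"),cv2.imread("pics/side6.png"); h=min(a.shape[0],b.shape[0]); cv2.imwrite("pics/b6.png",np.hstack([a[:h],b[:h]]))
```

```text
open 29.5 w 0.045 ff 0.0 ft [-0.2 -1.4 -0.2] p [ 0.5075 -0.0774  0.065 ]
away 31.86 w 0.0001 ff 0.0 ft [-0.6 -0.7  0.1] p [ 0.4502 -0.2997  0.18  ]
top barrel (array([ 0.50867336, -0.07838538]), np.float64(-14.265730790756642), np.float64(0.10136426695002816)) a 9.98947335407155e-05 b -0.0004757362964277062 z95 0.10291821470805022
stage ((507.78802490234375, -78.82859802246094), (57.99333953857422, 104.08158111572266), 75.48680114746094) a -0.0006405614463012681 b -0.0011329933360686537
foot ((507.8451232910156, -78.77760314941406), (66.3544921875, 112.2524185180664), 75.69928741455078) a -0.0005986070823907519
side barrel (array([ 0.51073442, -0.0767281 ]), np.float64(-14.853482783837194), np.float64(0.10296432192516966)) a 0.0016617923029919256 b 0.0016585115168301927 z95 0.09944747325283479
stage ((510.03216552734375, -77.26053619384766), (57.95457077026367, 104.02465057373047), 75.15645599365234) a 0.001121267676067322 b 0.0009624644150452552
foot ((468.61865234375, -49.86695098876953), (55.06435775756836, 207.43736267089844), 65.99447631835938) a -0.04597109583004157
```

View pics/b6.png

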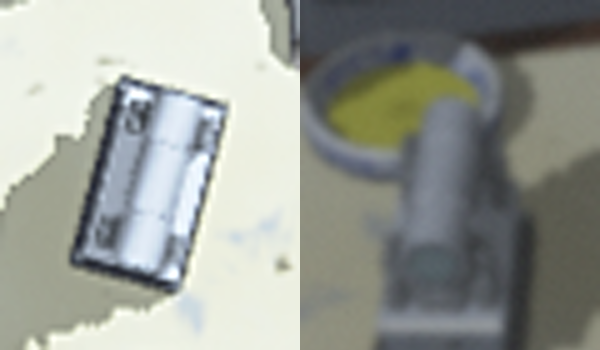

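The top view (barrel at about (160,190)) and side view (about (445,190)) show the barrel lying in both V supports, lengthwise, within about 0.6 mm of the middle. Now I'll press with closed fingertips.

Run:
```python
from h import *
v=[.5083,-.0777]; R=rot(-15)
goto([*v,.15],R); line_to([*v,.106],vel=.1); dwell(.2); f0=st("pre")["ft_force"][2]
print(line_to([*v,.094],vel=.01,stop_force=3)); s=st("contact")
dwell(.3); s=st("c2")
for z in(.0985,.097,.0955):
    line_to([*v,z],vel=.01); dwell(.3); s=st(z)
```

```text
pre 33.67 w 0.0 ff 0.0 ft [-0.2  0.2 -0. ] p [ 0.5089 -0.078   0.1069]
False
contact 35.02 w -0.0001 ff 0.0 ft [-0.7 -0.1 -1.1] p [ 0.5084 -0.0777  0.0941]
c2 35.33 w 0.0 ff 0.0 ft [-0.1  0.1  0.7] p [ 0.5083 -0.0777  0.094 ]
0.0985 36.23 w 0.0 ff 0.0 ft [-0.1  0.  -0.6] p [ 0.5083 -0.0777  0.0984]
0.097 36.83 w 0.0001 ff 0.0 ft [ 0.7 -0.5  0.4] p [ 0.5083 -0.0777  0.097 ]
0.0955 37.42 w -0.0001 ff 0.0 ft [ 0.2 -0.2 -0.2] p [ 0.5083 -0.0777  0.0955]
```

No contact yet, so the actual tips seem to sit behind the stated TCP. I'll check that the barrel hasn't moved, then keep descending under force guard.

```bash
cat >> h.py <<'E'
def see():
    v=np.array([.5087,-.0779]); ex=np.array([np.cos(np.radians(15)),-np.sin(np.radians(15))]); ey=np.array([-ex[1],ex[0]])
    W=world("side",snapshot("side")[1])[140:230,180:240].reshape(-1,3); a=(W[:,:2]-v)@ex; b=(W[:,:2]-v)@ey
    k=(W[:,2]>.08)&(W[:,2]<.108)&(abs(b)<.012)&(a>.018)&(a<.045); k2=(W[:,2]>.037)&(W[:,2]<.053)&(a>.046)&(a<.053)&(abs(b)<.028)
    print("barrel z90",np.percentile(W[k,2],90).round(4),"lat",b[k].mean().round(4),"stage z",np.median(W[k2,2]).round(4),k2.sum())
E
python3 - <<'E'
from h import *
v=[.5083,-.0777]; see()
print(line_to([*v,.082],vel=.01,stop_force=3)); st("contact"); dwell(.3); st("c2"); see()
E
```

```text
barrel z90 0.1 lat 0.001 stage z 0.0454 97
False
contact 38.98 w -0.0 ff 0.0 ft [ 0.1 -0.5  0.3] p [ 0.5083 -0.0777  0.0821]
c2 39.27 w 0.0001 ff 0.0 ft [-0.4  0.4  1. ] p [ 0.5083 -0.0777  0.082 ]
barrel z90 0.0993 lat 0.0009 stage z 0.0453 94
```

Run:
```python
from h import *
p,d=snapshot("side"); cv2.imwrite("pics/s7.png",cv2.resize(p[110:220,160:260,::-1],(540,594),interpolation=2))
W=world("side",d); 
# dark gripper points near the V: lowest heights
v=np.array([.5083,-.0777]); m=(np.linalg.norm(W[...,:2]-v,axis=-1)<.04)&(W[...,2]>.09)&(p.max(-1)<70)
q=W[m]; print(len(q)); o=np.argsort(q[:,2])[:12]; print(np.round(q[o],4)); print(read_state()["q"].__repr__())
```

```text
2213
[[ 0.4928 -0.062   0.0941]
 [ 0.5169 -0.0672  0.1117]
 [ 0.517  -0.0694  0.1123]
 [ 0.5143 -0.0642  0.1148]
 [ 0.5112 -0.0637  0.1152]
 [ 0.5182 -0.0671  0.1157]
 [ 0.5144 -0.0867  0.1167]
 [ 0.5096 -0.0633  0.1167]
 [ 0.5189 -0.0694  0.1167]
 [ 0.5151 -0.089   0.1177]
 [ 0.5174 -0.069   0.1184]
 [ 0.517  -0.0712  0.1184]]
array([-3.72449351e-01,  8.70927503e-02,  1.99035209e+00,  2.21408547e-05,
        1.06409004e+00,  1.46013604e+00])
```

View pics/s7.png

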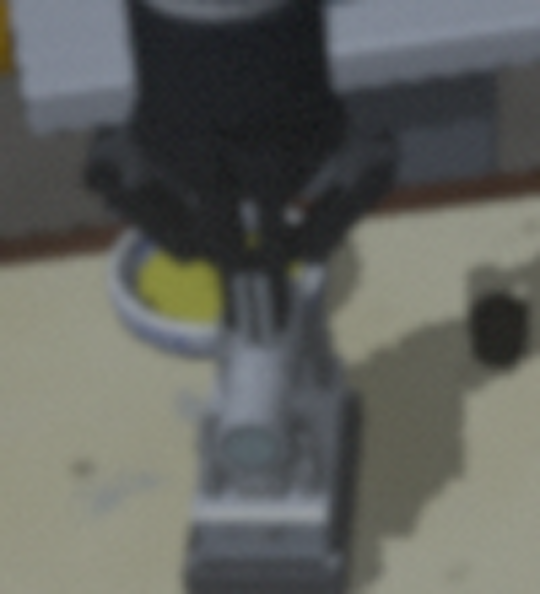

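The picture shows the closed fingertips at about (252,330), just over the barrel's middle, with a little gap left. So the real tips are roughly 20 mm behind the reported TCP. I'll continue down under force guard.

Run:
```python
from h import *
v=[.5083,-.0777]
c=line_to([*v,.070],vel=.012,stop_force=3.5); s=st(f"contact {c}"); dwell(.2); s=st("c2"); see()
```

```text
contact True 39.89 w -0.0001 ff 2.5 ft [-1.4  0.7  5.4] p [ 0.5084 -0.0778  0.078 ]
c2 40.09 w 0.0003 ff 2.5 ft [ 0.3 -0.4  4.9] p [ 0.5084 -0.0777  0.078 ]
barrel z90 0.099 lat 0.0009 stage z 0.0448 93
```

Run:
```python
from h import *
v=[.5083,-.0777]
for z in(.0765,.075,.0738):
    line_to([*v,z],vel=.01); dwell(.25); F=[read_state()["ft_force"]]
    for _ in range(6): dwell(.04); F.append(read_state()["ft_force"])
    s=st(z); print("  mean ft",np.mean(F,0).round(2),"t",np.round(s["moment"],2))
see()
```

```text
0.0765 40.9 w -0.0004 ff 3.3 ft [-1.2  0.6  6.2] p [ 0.5084 -0.0777  0.0769]
  mean ft [-1.12  0.41  6.67] t [0.07 0.21 0.06]
0.075 41.7 w -0.0 ff 4.2 ft [-1.7  0.7  8. ] p [ 0.5084 -0.0777  0.0757]
  mean ft [-2.36  0.6   8.49] t [0.16 0.38 0.03]
0.0738 42.47 w -0.0001 ff 4.9 ft [-3.1  1.1 10.6] p [ 0.5084 -0.0778  0.0747]
  mean ft [-3.1   0.72 10.02] t [0.12 0.54 0.04]
barrel z90 0.0959 lat 0.0011 stage z 0.0422 80
```

The slope is 1.5 N/mm and the sink is now about 4 mm. One last millimetre, easing the small axial drag.

Run:
```python
from h import *
def avg():
    F=[]
    for _ in range(8): dwell(.04); F.append(read_state()["ft_force"])
    return np.mean(F,0).round(2)
for x,y,z in((.5079,-.0776,.0730),(.5079,-.0776,.0725)):
    line_to([x,y,z],vel=.01); dwell(.2); s=st(z); f=avg(); print(f)
    if f[2]>11.3: break
see()
```

```text
0.073 42.97 w 0.0004 ff 5.3 ft [-1.7  0.5 10.5] p [ 0.5085 -0.0778  0.0742]
[-2.27  1.01 10.7 ]
0.0725 43.75 w 0.0001 ff 5.6 ft [-2.7  0.6 10.9] p [ 0.5085 -0.0778  0.0737]
[-2.67  0.8  11.37]
barrel z90 0.0954 lat 0.0013 stage z 0.042 82
```

```bash
python3 -c "
from h import *
dwell(.3); st('end'); print(finish_job())"
```

```text
end 44.43 w 0.0004 ff 5.6 ft [-2.9  1.2 11.7] p [ 0.5084 -0.0778  0.0737]
the job is handed in; nothing more can be done
None
```

The job is handed in at 44.4 s of the 64 s: the setting roll lies in its medium slot, and the lens barrel is centred in the V-rest to about 0.6 mm and still held pressed by the closed fingertips at about 11.5 N, sinking the V by about 4.9 mm going by force and TCP height (side camera: about 4 mm).

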